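# Pack the mould hardware into the kit caddy

### The job

Pack the press mould's hardware into the nests of the low metal caddy: stand the ring-shaped bushing in the big round nest and the flanged nozzle in the small round nest, set the V-block, groove up, in the rectangular nest, and lay the long slotted clamp in the long nest. Each must sit flat on the floor of its nest, the same way up as it stands now, inside the nest's rim. The solid slug and the short clamp belong to another mould: leave them where they are.

Things in the scene. Friction and masses are not known exactly. Their poses are not given: they have to be found in the camera images.
- bushing_center (a point): Bushing: upright steel tube, outer diameter 54, through hole 30 diameter, height 45 mm, 0.3 kg. Point: its centre, half-way up; z along its axis. Loose, plain steel, standing on the table.
- slug_center (a point): Look-alike of the bushing, stays where it is: solid steel cylinder without a hole, diameter 54, height 45 mm. Point: its centre, half-way up; z along its axis. Loose, plain steel, standing on the table.
- nozzle_center (a point): Nozzle: upright steel turning, flange of diameter 34 and 8 mm high at the bottom, then a straight body of diameter 26 up to 42 mm, then a cone to 14 diameter at 50 mm total height. Point: on its axis, 25 mm up; z along its axis. Loose, plain steel, standing on the table.
- vblock_center (a point): V-block: steel block 60 long (its x) x 40 wide (its y) x 45 mm high, with a V-groove 24 wide and 12 mm deep along the length of its top; the 40 mm width is the one to grip. Point: centre of the block, half-way up. Loose, plain steel, standing on the table.
- strap_center (a point): Long clamp: flat-lying steel bar 100 long (its x) x 26 wide (its y) x 25 mm high, with a lengthwise slot 74 x 11 mm right through from top to bottom; grip it across the 26 mm width at its middle. Point: centre of the bar, half-way up; z up. Loose on the table.
- short_strap_center (a point): Look-alike of the long clamp, stays where it is: the same slotted bar but only 62 long (its x), 26 wide, 25 mm high. Point: centre of the bar, half-way up; z up. Loose on the table.
- nest_big_round: Big round nest for the bushing: dark grey round dish, outer diameter 82, inner diameter 74 mm. Origin: centre of its underside, 5 mm above the table; floor 4 mm, rim 12 mm above the origin. Nests are fixed in a low aluminium caddy 190 x 280 mm, rim 16 mm above the table, all turned as it is; nest centres 92 mm apart along its x, 134 mm along its y; places shuffled.
- nest_small_round: Small round nest for the nozzle: dark grey round dish, outer diameter 58, inner diameter 50 mm. Origin: centre of its underside, 5 mm above the table; floor 4 mm, rim 12 mm above the origin. In the caddy.
- nest_rect: Rectangular nest for the V-block: dark grey dish, inside 80 (its x) x 60 mm (its y), walls 4 mm; the V-block's length goes along the nest's x. Origin: centre of its underside, 5 mm above the table; floor 4 mm, rim 12 mm above the origin. In the caddy.
- nest_long: Long nest for the long clamp: dark grey trough, inside 120 long (its y) x 46 mm wide (its x), walls 4 mm, with 66 mm long gaps in the middle of both long walls for the fingers; the clamp's length goes along the nest's y. Origin: centre of its underside, 5 mm above the table; floor 4 mm, rim 12 mm above the origin. In the caddy.

How it is judged:
By the outcome, as a careful person would: the job done as asked, in the order asked, and still so for the second after the job is handed in, with the robot touching nothing.
It also fails if it takes over 109 s, if anything falls off the work surface, if the arm or the gripper's body presses on something with over 40 N, if the wrist force passes 120 N, or if a joint passes its speed limit or range.

### The arm

A 6-joint arm with a two-finger parallel gripper is mounted at the origin on the work surface. World frame = base frame: x ahead of the robot, y to its left, z up, the work surface at z = 0. Lengths are in mm, angles in rad, forces in N, time in s.
With the tool pointing down it reaches from about 350 to 975 mm from the base axis. Payload 7.1 kg.
Tool frame: the origin (TCP) lies at the very end of the fingers, on their centre line; the grasp point (between the pads) lies 19 mm behind it (ctrl.grasp_offset is the distance from the TCP to the grasp point, in mm); z points along the fingers, y is the line along which they close (so a half turn about z gives the same grasp; the last joint's range is limited). The gripper opens to 88 mm and grips with 3 to 60 N. Pads are 20 mm wide; open, the fingers measure 115 mm over their backs; the gripper's body (75 mm by 178 mm) begins 61 mm behind the grasp point.
Start: joints at [-1.186, 0.423, 1.63, -0, 1.089, -0.019], TCP at [245.588, -574.71, 222.675] pointing down, gripper open.
Joint ranges: [-3, 3], [-0.9, 2.11], [0.09, 2.58], [-1.31, 4.45], [0.11, 2.69], [-2.54, 2.54]. Speed limits (rad/s): [2.39, 2.39, 3.01, 3.14, 3.14, 3.14].

### API

Orientations are given as a rotation vector (axis times angle).
In Python, from workcell import ctrl, viewer, ticket, models gives the robot as it stands.
- The arm moves only by the tool play_rows, never from a script. Its arguments are lists of equal length, an entry for each row: "dp": the shift along the world's x, y, z in mm, a list of three; "yaw": the turn about the world's z in degrees. In form: {"dp": [[tx, ty, tz], ...], "yaw": [yaw, ...]}. A call has 1 to 8 rows; each row shifts and turns the commanded pose from where the row before left it; what a row does not reach is not made up. A row lasts 1/12 s, in which the tool goes at most 41.7 mm and 7.16 degrees, less where a joint would pass 70% of its speed; a pose out of reach is approached as far as the arm can. A call is refused whole if a number of a shift passes 41.7 or a number of a turn 7.16, either way. A call with a gripper value outside its range is refused whole. "gripper" is the closure, from 0 (fully open) to 1 (shut), set as the call begins (left out, the last holds). The fingers move at their own pace and stop on an object; the grip force is fixed at half the most. Time passes only in rows, so rows that do not move let the fingers close. It gives the time, the measured TCP pose, the force, the opening and the grip force at its end, in the units of the state.
- ctrl.get_obs(): the state, without advancing time (a new reading comes with each control period).
- viewer.get_image(name): name is "scene" or "top"; returns a dict with "pixels" (480x640x3 uint8, red, green, blue), "range_z" (480x640 float32, mm along the optical axis (not along the pixel's ray), 0 where there is no reading), "fx", "fy", "cx", "cy" (pixels), "dist_coeffs" ([k1, k2, p1, p2, k3] as OpenCV has them; the pictures are not rectified), "T" (4x4, takes a point from camera to world coordinates). Camera axes: x right, y up, looking along -z (the intrinsics and any distortion apply to the point x, -y, -z); pixel columns grow to the right and rows downward; lengths in mm; the calibration is good to about 2 mm. A picture is of the moment at which its call begins.
- ticket.close_job(): hands the job in; it is judged then, once.
Trained networks look in a picture, given as the dict that the camera call returned (one of the last four; its "shot" number tells which), for a name from the list of things; names that differ only in an ending like _2 or _b are one class to them, and where a whole thing is asked for, a point or a joint stands for the part that bears it (a point fixed in the world has none). Each returns a list of dicts, best first, with "conf" (0 to 1); they miss things now and then, are a little off and sometimes report something else, mostly with a low value. They report only what shows in the picture. A call takes as long as a camera call.
- models.look_for(picture, name): "bbox" ([centre column, centre row, width, height] in pixels, round what is visible of it).
- models.landmark_of(picture, name): "location" ([column, row] in pixels: a listed point, or the origin of a listed thing).
The state is a dict: "t": time; "qpos": joint angles; "qvel": joint speeds; "joint_torque": joint torques, N m; "ee_pos": TCP position; "orientation": TCP orientation; "ft_force": force on the tool from outside, world axes, zero at the start; "moment": the same for the moment, N m; "width": finger opening in mm; "grasp_force": force on a finger pad.
Only numpy, scipy, OpenCV 4.12 (cv2) and the standard library are available. Lean on these libraries where they do the work, as an engineer would, in place of code of your own. Each camera call takes 0.05 s, during which the arm holds its last target. There are 200 camera calls.

## Working session

There is one attempt and no reset: what is moved stays moved. The work goes in short steps, Python scripts to look and compute and a tool call to move; the robot and the scene stay as the last step left them, time stands still between calls to the robot, and variables do not carry over. Pictures are saved under pics/ and viewed, at most 14 in all, crops included, and the job is handed in when it is done.

Besides the shell and the picture viewer there is one more tool, called by a JSON object that holds its "fn" and its "kwargs". play_rows: Moves the arm, as the interface text tells. Its arguments: {"type":"object","properties":{"dp":{"type":"array"},"yaw":{"type":"array"},"gripper":{"type":"number"}},"required":["dp","yaw"]}

```bash
ls; mkdir -p pics
cat > h.py <<'E'
import numpy as np, cv2
from workcell import ctrl, viewer, ticket, models
def K(p): return np.array([[p["fx"],0,p["cx"]],[0,p["fy"],p["cy"]],[0,0,1.]])
def ray(p,uv):
    n=cv2.undistortPoints(np.array(uv,float).reshape(-1,1,2),K(p),np.array(p["dist_coeffs"],float)).reshape(-1,2)
    d=np.c_[n[:,0],-n[:,1],-np.ones(len(n))]
    T=np.array(p["T"]); return T[:3,3], d@T[:3,:3].T
def onz(p,uv,z):
    o,d=ray(p,uv); return o+d*((z-o[2])/d[:,2])[:,None]
def cloud(p):
    v,u=np.mgrid[0:480,0:640]; o,d=ray(p,np.c_[u.ravel(),v.ravel()])
    return (o+d*np.array(p["range_z"],float).reshape(-1,1)).reshape(480,640,3)
def save(p,n): cv2.imwrite("pics/"+n,np.array(p["pixels"])[:,:,::-1])
Z=dict(bushing_center=22.5,slug_center=22.5,nozzle_center=25,vblock_center=22.5,strap_center=12.5,short_strap_center=12.5,nest_big_round=5,nest_small_round=5,nest_rect=5,nest_long=5)
E
python3 - <<'E'
from h import *
for c in("top","scene"):
    p=viewer.get_image(c); save(p,c+"1.png"); print(c,np.round(p["T"],2).tolist(),p["fx"])
    for n,z in Z.items():
        for r in models.landmark_of(p,n)[:2]: print(n,np.round(r["location"]),round(r["conf"],2),onz(p,r["location"],z)[0].round(1))
E
```

```text
pics
top [[0.0, 0.99, -0.16, 400.84], [-1.0, 0.0, 0.01, 5.49], [0.01, 0.16, 0.99, 930.72], [0.0, 0.0, 0.0, 1.0]] 450.9138921227589
bushing_center [483. 282.] 0.74 [ 466.1 -329.5   22.5]
slug_center [409. 216.] 0.63 [ 600.8 -183.3   22.5]
nozzle_center [349. 284.] 0.65 [460.9 -58.3  25. ]
vblock_center [354. 213.] 0.57 [606.2 -70.4  22.5]
strap_center [485. 213.] 0.87 [ 609.4 -346.3   12.5]
short_strap_center [420. 292.] 0.56 [ 446.3 -202.8   12.5]
nest_big_round [236. 270.] 0.88 [490.5 171.6   5. ]
nest_rect [175. 258.] 0.82 [514.3 298.5   5. ]
nest_long [181. 212.] 0.68 [611.8 289.8   5. ]
scene [[-0.16, -0.83, 0.54, 1113.83], [0.99, -0.13, 0.09, 111.97], [-0.0, 0.55, 0.84, 957.69], [0.0, 0.0, 0.0, 1.0]] 600.834766930571
slug_center [201. 266.] 0.98 [ 601.2 -182.8   22.5]
slug_center [119. 260.] 0.71 [ 611.4 -331.6   22.5]
nozzle_center [281. 204.] 0.72 [441.4 -67.6  25. ]
vblock_center [258. 277.] 0.61 [606.7 -77.4  22.5]
strap_center [120. 258.] 0.71 [ 601.4 -335.7   12.5]
nest_big_round [400. 248.] 0.89 [493.9 169.5   5. ]
nest_small_round [388. 291.] 0.78 [587.8 155.8   5. ]
nest_rect [474. 266.] 0.95 [510.1 305.7   5. ]
nest_long [464. 312.] 0.9 [607.  290.2   5. ]
```

View pics/top1.png

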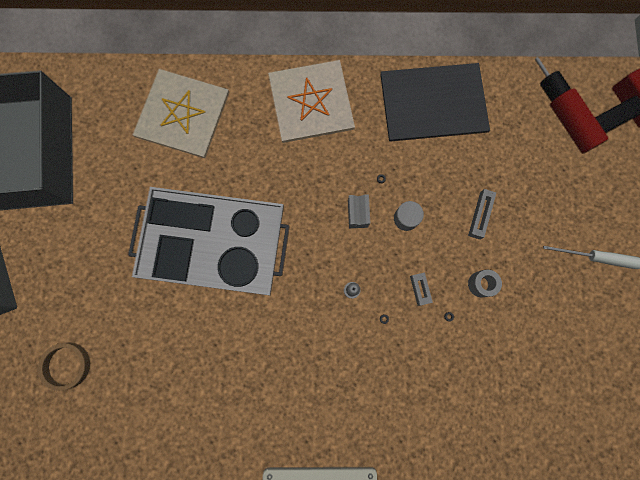

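View pics/scene1.png

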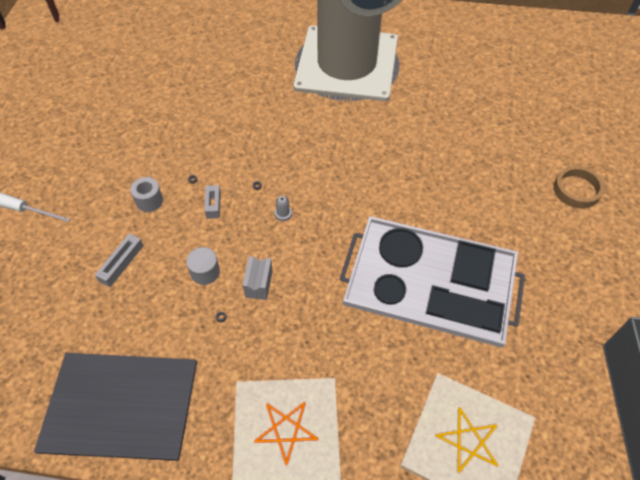

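```bash
cat > m.py <<'E'
from h import *
G=dict(bushing_center=(466,-329,45),slug_center=(601,-183,45),nozzle_center=(448,-62,50),vblock_center=(606,-73,45),strap_center=(607,-343,25),short_strap_center=(446,-203,25))
N=dict(nest_big_round=(492,170),nest_small_round=(588,156),nest_rect=(512,301),nest_long=(609,290))
def rect(q):
    (c,s,a)=cv2.minAreaRect(q.astype(np.float32)); 
    if s[0]<s[1]: a+=90;
    return np.round(c,1),np.round(sorted(s),1),round((a+90)%180-90,1)
def meas(c,objs=G,nests=N,w=75):
    p=viewer.get_image(c); C=cloud(p); g=np.array(p["pixels"]).max(2); print("==",c)
    for n,(x,y,h) in objs.items():
        near=np.hypot(C[...,0]-x,C[...,1]-y)<w
        q=C[near&(C[...,2]>(12 if h<40 else 18))&(C[...,2]<h+8)]
        if len(q)<10: print(n,"none");continue
        zt=np.percentile(q[:,2],97); t=q[q[:,2]>zt-(4 if 'nozzle' not in n else 10)]
        print(n,"ztop",zt.round(1),len(t),"mean",t[:,:2].mean(0).round(1),"rect",*rect(t[:,:2]))
    for n,(x,y) in nests.items():
        P=C
        m=((np.hypot(P[...,0]-x,P[...,1]-y)<(75 if 'long' in n else 62))&(g<75)&(P[...,2]>-10)&(P[...,2]<22)).astype(np.uint8)
        k,l,s,ce=cv2.connectedComponentsWithStats(m); i=1+s[1:,4].argmax(); q=P[l==i]
        print(n,"z",np.median(q[:,2]).round(1),len(q),"mean",q[:,:2].mean(0).round(1),"rect",*rect(q[:,:2]))
    return p
E
python3 - <<'E'
from m import *
for c in("top","scene"): meas(c)
E
```

```text
== top
bushing_center ztop 48.2 312 mean [ 462.4 -330.3] rect [ 462.5 -330.6] [51.2 52.4] -72.0
slug_center ztop 48.2 434 mean [ 601.1 -181.4] rect [ 601.4 -180.8] [51.  51.6] 12.5
nozzle_center ztop 52.2 128 mean [449.9 -64.8] rect [449.6 -64.9] [23.5 23.7] 89.4
vblock_center ztop 47.6 281 mean [609.5 -78.5] rect [609.8 -79. ] [40.4 59.9] 2.3
strap_center ztop 28.4 346 mean [ 608.  -337.9] rect [ 608.3 -337.8] [ 26.7 100.1] -17.9
short_strap_center ztop 28.0 248 mean [ 452.7 -204.9] rect [ 451.9 -204.6] [26.9 61.7] 13.0
nest_big_round z 9.8 1259 mean [497.  168.3] rect [496.4 167.2] [80.3 80.4] -6.4
nest_small_round z 10.2 602 mean [588.4 156.4] rect [587.5 155.6] [55.8 55.9] 6.8
nest_rect z 9.9 1481 mean [514.6 301.2] rect [514.4 300.3] [69.7 87.6] -7.4
nest_long z 9.7 1680 mean [605.7 291.8] rect [608.2 290.5] [ 67.6 133.9] 82.5
== scene
bushing_center ztop 46.8 280 mean [ 461.4 -328.9] rect [ 462.  -328.5] [51.9 52.4] 85.9
slug_center ztop 47.4 451 mean [ 600.4 -178.9] rect [ 600.3 -178.5] [51.2 52.2] -28.3
nozzle_center ztop 51.4 113 mean [451.6 -62.2] rect [450.2 -62.4] [22.9 25. ] 9.7
vblock_center ztop 46.8 298 mean [608.9 -76.6] rect [608.4 -76.9] [40.6 62. ] 2.9
strap_center ztop 27.4 398 mean [ 607.  -335.7] rect [ 606.2 -335.4] [ 29.6 100.2] -18.0
short_strap_center ztop 27.6 189 mean [ 451.6 -201.2] rect [ 452.3 -201.8] [25.6 66.1] 14.2
nest_big_round z 9.7 1252 mean [494.6 169.8] rect [495.8 169.5] [76.2 82.6] 0.9
nest_small_round z 9.9 682 mean [586.2 157.7] rect [587.4 157.6] [51.8 56.6] -0.2
nest_rect z 9.8 1511 mean [512.8 303.1] rect [514.6 301.8] [64.2 90.6] -8.0
nest_long z 9.5 1958 mean [604.7 292. ] rect [604.9 290.3] [ 54.4 123.8] 82.9
```

```bash
cat > s.py <<'E'
from h import *
from scipy.spatial.transform import Rotation as R
def st():
    o=ctrl.get_obs(); M=R.from_rotvec(o["orientation"]).as_matrix()
    print("t",round(o["t"],2),"p",np.round(o["ee_pos"],1),"yaxis deg",np.degrees(np.arctan2(M[1,1],M[0,1])).round(1),"zax",M[:,2].round(3),"q",np.round(o["qpos"],2),"w",round(o["width"],1),"F",np.round(o["ft_force"],1),o["grasp_force"])
st()
E
python3 s.py
```

```text
t 1.2 p [ 245.6 -574.7  222.7] yaxis deg -66.9 zax [ 0.  0. -1.] q [-1.19  0.42  1.63  0.    1.09 -0.02] w 87.8 F [-0.4 -0.5  1.2] 0.0
```

{"fn": "play_rows", "kwargs": {"dp": [[30,30,-10],[30,30,-10],[30,35,-10],[30,35,-10],[30,35,-10],[30,35,-10],[30,35,-10],[0,0,0]], "yaw": [0,0,0,0,0,0,0,0], "gripper": 0}}

```text
t: 1.87
ee_pos: [438.2, -357.5, 157.9]
orientation: [-3.073, -0.637, 0.001]
ft_force: [-0.6, -0.2, -0.5]
width: 87.1
grasp_force: 0.0
```

{"fn": "play_rows", "kwargs": {"dp": [[0,0,0],[0,0,0]], "yaw": [0,0]}}

```text
t: 2.03
ee_pos: [435.6, -363.0, 159.6]
orientation: [3.077, 0.632, -0.0]
ft_force: [0.0, -0.2, -0.1]
width: 88.0
grasp_force: 0.0
```

{"fn": "play_rows", "kwargs": {"dp": [[13,17,-20],[13.4,16.4,-20],[0,0,-35],[0,0,-35],[0,0,-25],[0,0,-11.6],[0,0,0]], "yaw": [0,0,0,0,0,0,0]}}

```text
t: 2.62
ee_pos: [459.8, -329.7, 10.6]
orientation: [-3.075, -0.626, 0.004]
ft_force: [-0.7, -0.1, -0.9]
width: 87.9
grasp_force: 0.0
```

{"fn": "play_rows", "kwargs": {"dp": [[0,0,0],[0,0,0],[0,0,0],[0,0,0],[0,0,0],[0,0,0]], "yaw": [0,0,0,0,0,0], "gripper": 1}}

```text
t: 3.12
ee_pos: [462.5, -329.9, 13.8]
orientation: [3.076, 0.63, 0.002]
ft_force: [-1.6, 0.1, 7.0]
width: 53.4
grasp_force: 30.0
```

{"fn": "play_rows", "kwargs": {"dp": [[0,0,15],[0,0,30],[0,0,35],[2,25,20],[2.5,35,0],[2.5,35,0],[2.5,35,0],[2.5,35,0]], "yaw": [0,0,0,0,0,0,0,0]}}

```text
t: 3.78
ee_pos: [473.4, -162.8, 113.0]
orientation: [-3.078, -0.629, -0.0]
ft_force: [0.9, -0.4, -2.7]
width: 53.4
grasp_force: 30.0
```

{"fn": "play_rows", "kwargs": {"dp": [[2.5,35,0],[2.5,35,0],[2.5,35,0],[2.5,35,0],[2.5,35,0],[2.5,35,0],[2.5,35,0],[2.5,35,0]], "yaw": [0,0,0,0,0,0,0,0]}}

```text
t: 4.45
ee_pos: [493.2, 117.4, 112.8]
orientation: [3.078, 0.63, -0.001]
ft_force: [1.1, -0.1, -3.0]
width: 53.5
grasp_force: 30.0
```

{"fn": "play_rows", "kwargs": {"dp": [[1.5,35,0],[0,18.6,0],[0,0,0],[0,0,0]], "yaw": [0,0,0,0]}}

```text
t: 4.78
ee_pos: [494.7, 170.1, 112.6]
orientation: [3.077, 0.634, -0.001]
ft_force: [-0.3, -0.2, -3.3]
width: 53.6
grasp_force: 30.0
```

{"fn": "play_rows", "kwargs": {"dp": [[0.5,-1,-35],[0,0,-30],[0,0,-15],[0,0,-5],[0,0,-3],[0,0,-2],[0,0,0]], "yaw": [0,0,0,0,0,0,0]}}

```text
t: 5.37
ee_pos: [496.5, 167.9, 23.4]
orientation: [-3.078, -0.629, -0.002]
ft_force: [-0.6, -0.4, -1.7]
width: 53.6
grasp_force: 30.0
```

{"fn": "play_rows", "kwargs": {"dp": [[0,0,-1],[0,0,0]], "yaw": [0,0]}}

```text
t: 5.53
ee_pos: [496.8, 168.3, 22.9]
orientation: [-3.078, -0.63, -0.003]
ft_force: [0.5, -1.1, -0.4]
width: 53.6
grasp_force: 30.0
```

{"fn": "play_rows", "kwargs": {"dp": [[0,0,0],[0,0,0],[0,0,0],[0,0,0],[0,0,15],[0,0,35],[0,0,41]], "yaw": [0,0,0,0,0,0,0], "gripper": 0}}

```text
t: 6.12
ee_pos: [493.9, 167.7, 111.9]
orientation: [3.077, 0.63, -0.008]
ft_force: [0.5, -0.7, 0.6]
width: 87.6
grasp_force: 0.0
```

{"fn": "play_rows", "kwargs": {"dp": [[-6,-32,0],[-6,-33,0],[-6,-33,0],[-6,-33,0],[-6,-33,0],[-7,-33,0],[-8,-35,0],[0,0,0]], "yaw": [0,0,0,0,0,0,0,0]}}

```text
t: 6.78
ee_pos: [449.5, -67.9, 112.8]
orientation: [3.078, 0.624, -0.001]
ft_force: [0.9, -0.1, -0.0]
width: 88.1
grasp_force: 0.0
```

{"fn": "play_rows", "kwargs": {"dp": [[0,0,0]], "yaw": [0]}}

```text
t: 6.87
ee_pos: [450.5, -65.3, 112.9]
orientation: [-3.079, -0.624, -0.0]
ft_force: [0.7, -0.0, 0.3]
width: 87.7
grasp_force: 0.0
```

Run:
```python
from m import *
for c in("top","scene"):
  p=meas(c,{"bushing":(495.5,169,54),"nozzle_center":(450,-64,50)},{}); save(p,c+"2.png")
import s
```

```text
== top
bushing ztop 56.4 343 mean [495.9 166.8] rect [495.4 166.6] [51.  52.3] -33.3
nozzle_center none
== scene
bushing ztop 56.3 313 mean [495.9 169.1] rect [495.2 168.7] [50.9 52.1] 43.9
nozzle_center ztop 52.0 108 mean [451.6 -62.3] rect [450.2 -62.7] [22.5 25.1] 71.2
t 6.97 p [451.  -63.5 112.9] yaxis deg -66.9 zax [ 0.  0. -1.] q [-0.17  0.36  2.07  0.    0.71  1.  ] w 87.8 F [ 0.  -0.3  0.4] 0.0
```

View pics/scene2.png

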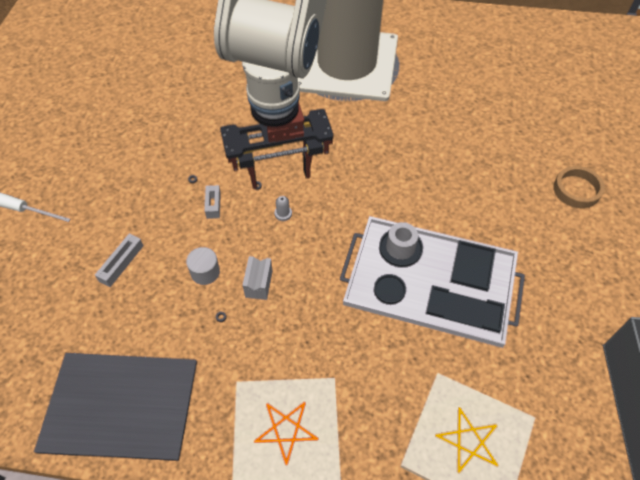

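{"fn": "play_rows", "kwargs": {"dp": [[0,0,-35],[0,0,-35],[0,0,-20],[0,0,-10],[0,0,0]], "yaw": [0,0,0,0,0]}}

```text
t: 7.38
ee_pos: [449.7, -62.4, 11.0]
orientation: [-3.076, -0.633, 0.006]
ft_force: [-0.6, 1.3, 0.4]
width: 88.0
grasp_force: 0.0
```

{"fn": "play_rows", "kwargs": {"dp": [[0,0,0],[0,0,0],[0,0,0],[0,0,0],[0,0,0],[0,0,0],[0,0,0],[0,0,0]], "yaw": [0,0,0,0,0,0,0,0], "gripper": 1}}

```text
t: 8.05
ee_pos: [450.9, -63.9, 13.0]
orientation: [3.078, 0.63, 0.0]
ft_force: [-0.1, 0.1, -0.1]
width: 38.1
grasp_force: 0.0
```

{"fn": "play_rows", "kwargs": {"dp": [[0,0,15],[0,0,30],[0,0,30],[0,0,25],[0,0,0]], "yaw": [0,0,0,0,0]}}

```text
t: 8.47
ee_pos: [453.5, -64.3, 116.7]
orientation: [3.075, 0.629, 0.01]
ft_force: [1.0, -0.4, 0.8]
width: 4.8
grasp_force: 0.0
```

{"fn": "play_rows", "kwargs": {"dp": [[0,0,0]], "yaw": [0], "gripper": 0}}

```text
t: 8.55
ee_pos: [451.8, -64.0, 114.0]
orientation: [3.077, 0.63, 0.005]
ft_force: [1.0, 0.6, 0.1]
width: 8.7
grasp_force: 0.0
```

Run:
```python
from m import *
p=meas("scene",{"nozzle_center":(450,-64,50)},{}); save(p,"scene3.png")
for r in models.landmark_of(p,"nozzle_center"): print(r, onz(p,r["location"],25))
cv2.imwrite("pics/c3.png",cv2.resize(np.array(p["pixels"])[150:270,180:340,::-1],None,fx=4,fy=4))
import s
```

```text
== scene
nozzle_center ztop 51.9 109 mean [451.4 -62.4] rect [450.2 -63.1] [22.  25.7] -89.7
{'location': [279.9, 203.9], 'conf': 0.61} [[442.36794501 -68.83181024  25.        ]]
{'location': [214.1, 199.0], 'conf': 0.33} [[ 451.2046413  -196.85904886   25.        ]]
t 8.65 p [450.2 -63.7 112.2] yaxis deg -66.9 zax [-0.001  0.    -1.   ] q [-0.17  0.36  2.07  0.    0.71  1.  ] w 16.0 F [-0.   0.5  0.3] 0.0
```

View pics/c3.png

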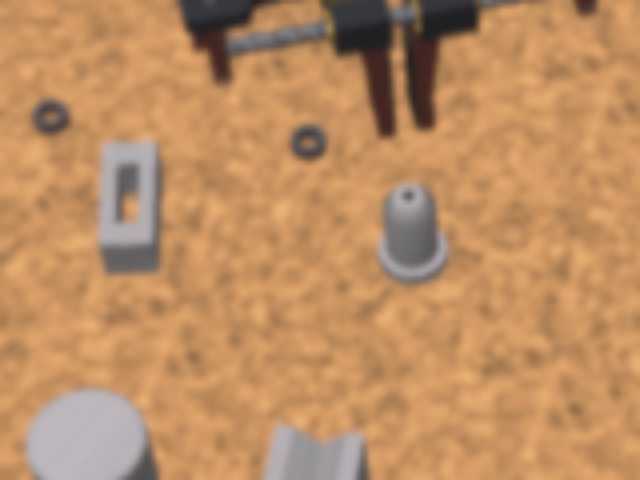

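The nozzle still stands where it was, at about (282, 208) in the full picture. The fingers simply hadn't finished closing, so I'll retry with a longer wait.

{"fn": "play_rows", "kwargs": {"dp": [[0,0,0],[0,0,0],[0,0,0],[0,0,0],[0,0,0],[0,0,0]], "yaw": [0,0,0,0,0,0], "gripper": 0.2}}

```text
t: 9.15
ee_pos: [450.7, -63.8, 112.6]
orientation: [-3.078, -0.63, 0.001]
ft_force: [0.0, -0.2, -0.1]
width: 55.5
grasp_force: 0.0
```

{"fn": "play_rows", "kwargs": {"dp": [[0,0,0],[0,0,0],[0,0,-35],[0,0,-35],[0,0,-20],[0,0,-10],[0,0,0],[0,0,0]], "yaw": [0,0,0,0,0,0,0,0]}}

```text
t: 9.82
ee_pos: [450.9, -63.8, 12.9]
orientation: [-3.078, -0.63, 0.001]
ft_force: [0.8, 0.1, 0.1]
width: 70.2
grasp_force: 0.0
```

{"fn": "play_rows", "kwargs": {"dp": [[0,0,0],[0,0,0],[0,0,0],[0,0,0],[0,0,0],[0,0,0],[0,0,0],[0,0,0]], "yaw": [0,0,0,0,0,0,0,0], "gripper": 1}}

```text
t: 10.48
ee_pos: [450.9, -63.8, 12.9]
orientation: [3.078, 0.63, 0.0]
ft_force: [-0.2, -0.8, 3.4]
width: 25.2
grasp_force: 30.0
```

{"fn": "play_rows", "kwargs": {"dp": [[0,0,0],[0,0,0],[0,0,0],[0,0,0]], "yaw": [0,0,0,0]}}

```text
t: 10.82
ee_pos: [451.0, -63.8, 12.9]
orientation: [3.078, 0.63, 0.0]
ft_force: [-0.3, -0.2, 6.2]
width: 25.0
grasp_force: 30.0
```

{"fn": "play_rows", "kwargs": {"dp": [[0,0,15],[0,0,30],[0,0,30],[0,0,25]], "yaw": [0,0,0,0]}}

```text
t: 11.15
ee_pos: [450.4, -63.7, 113.8]
orientation: [-3.077, -0.63, 0.001]
ft_force: [0.4, -0.0, -2.5]
width: 25.4
grasp_force: 30.0
```

{"fn": "play_rows", "kwargs": {"dp": [[17,27,0],[17,27,0],[17,27,0],[17,28,0],[17,28,0],[17,28,0],[17,28,0],[17.6,27.6,0]], "yaw": [0,0,0,0,0,0,0,0]}}

```text
t: 11.82
ee_pos: [587.3, 158.3, 112.0]
orientation: [3.078, 0.63, -0.002]
ft_force: [0.3, -0.3, -2.1]
width: 25.1
grasp_force: 30.0
```

{"fn": "play_rows", "kwargs": {"dp": [[0,0,0],[0,0,0],[0,0,0],[0,0,0]], "yaw": [0,0,0,0]}}

```text
t: 12.15
ee_pos: [586.2, 155.8, 112.2]
orientation: [3.078, 0.629, -0.003]
ft_force: [-0.3, -0.8, -2.0]
width: 25.3
grasp_force: 30.0
```

{"fn": "play_rows", "kwargs": {"dp": [[0.8,0.8,-35],[0,0,-30],[0,0,-15],[0,0,-5],[0,0,-3],[0,0,-1.5],[0,0,0],[0,0,0]], "yaw": [0,0,0,0,0,0,0,0]}}

```text
t: 12.82
ee_pos: [589.1, 157.6, 24.5]
orientation: [-3.078, -0.63, -0.003]
ft_force: [-0.4, -0.8, -1.8]
width: 25.1
grasp_force: 30.0
```

{"fn": "play_rows", "kwargs": {"dp": [[0,0,-1],[0,0,0],[0,0,0]], "yaw": [0,0,0]}}

```text
t: 13.07
ee_pos: [588.5, 157.7, 22.8]
orientation: [-3.078, -0.63, -0.001]
ft_force: [0.4, -0.2, -2.0]
width: 25.2
grasp_force: 30.0
```

{"fn": "play_rows", "kwargs": {"dp": [[0,0,-0.7],[0,0,0],[0,0,0]], "yaw": [0,0,0]}}

```text
t: 13.32
ee_pos: [588.5, 157.8, 22.0]
orientation: [-3.078, -0.63, -0.001]
ft_force: [-1.0, 0.3, 2.9]
width: 25.3
grasp_force: 30.0
```

{"fn": "play_rows", "kwargs": {"dp": [[0,0,0],[0,0,0],[0,0,0],[0,0,0],[0,0,0],[0,0,15],[0,0,35],[0,0,41]], "yaw": [0,0,0,0,0,0,0,0], "gripper": 0.1}}

```text
t: 13.98
ee_pos: [586.2, 157.1, 111.1]
orientation: [3.078, 0.63, -0.009]
ft_force: [0.8, 0.7, -1.0]
width: 75.0
grasp_force: 0.0
```

{"fn": "play_rows", "kwargs": {"dp": [[2.5,-29,0],[2.5,-29,0],[2.5,-29,0],[2.5,-29,0],[2.5,-29,0],[2.5,-30,0],[2.5,-30,0],[3,-30.5,0]], "yaw": [-5,-5,-5,-5.6,0,0,0,0]}}

```text
t: 14.65
ee_pos: [608.5, -79.2, 112.6]
orientation: [-3.141, -0.07, 0.0]
ft_force: [0.7, 0.1, 0.5]
width: 79.2
grasp_force: 0.0
```

{"fn": "play_rows", "kwargs": {"dp": [[0,0,0],[0,0,0],[0,0,0],[0,0,0]], "yaw": [0,0,0,0]}}

```text
t: 14.98
ee_pos: [608.5, -76.9, 112.5]
orientation: [-3.141, -0.071, 0.001]
ft_force: [-0.0, -0.2, -0.1]
width: 78.7
grasp_force: 0.0
```

Run:
```python
from m import *
p=meas("scene",{"noz":(587.5,157,59),"vblock_center":(609,-78,45)},{}); save(p,"scene4.png")
import s
```

```text
== scene
noz ztop 59.2 95 mean [579.7 158.5] rect [554.8 163.4] [27.4 81.7] -1.9
vblock_center ztop 47.1 293 mean [608.3 -76.9] rect [608.5 -76.9] [40.5 62.1] 2.3
t 15.03 p [608.5 -76.7 112.5] yaxis deg -87.4 zax [-0.  0. -1.] q [-0.14  0.55  1.72  0.    0.87  1.38] w 78.8 F [ 0.4 -0.6  0. ] 0.0
```

View pics/scene4.png

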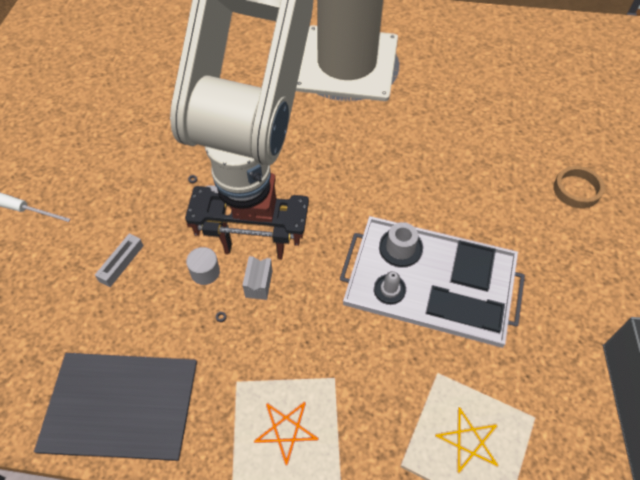

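{"fn": "play_rows", "kwargs": {"dp": [[0.5,-1,-35],[0,0,-35],[0,0,-20],[0,0,-9.5],[0,0,0],[0,0,0]], "yaw": [0,0,0,0,0,0]}}

```text
t: 15.53
ee_pos: [609.5, -78.2, 13.4]
orientation: [-3.141, -0.071, 0.0]
ft_force: [0.0, -0.5, 0.1]
width: 79.1
grasp_force: 0.0
```

{"fn": "play_rows", "kwargs": {"dp": [[0,0,0],[0,0,0],[0,0,0],[0,0,0],[0,0,0],[0,0,0],[0,0,0],[0,0,0]], "yaw": [0,0,0,0,0,0,0,0], "gripper": 1}}

```text
t: 16.2
ee_pos: [609.4, -79.0, 13.4]
orientation: [3.141, 0.069, 0.0]
ft_force: [-0.7, 0.1, 3.3]
width: 40.0
grasp_force: 30.0
```

{"fn": "play_rows", "kwargs": {"dp": [[0,0,0],[0,0,0]], "yaw": [0,0]}}

```text
t: 16.37
ee_pos: [609.4, -78.9, 13.4]
orientation: [3.141, 0.069, 0.0]
ft_force: [-1.2, 0.1, 5.5]
width: 39.9
grasp_force: 30.0
```

{"fn": "play_rows", "kwargs": {"dp": [[0,0,15],[0,0,30],[0,0,35],[0,0,30],[-8,31.5,0],[-8,31.5,0],[-8,31.5,0],[-8,31.5,0]], "yaw": [0,0,0,0,-2.5,-2.5,-2.5,-2.5]}}

```text
t: 17.03
ee_pos: [575.7, 48.1, 122.3]
orientation: [3.134, -0.209, -0.003]
ft_force: [0.7, 1.2, -5.3]
width: 40.1
grasp_force: 30.0
```

{"fn": "play_rows", "kwargs": {"dp": [[-8,31.5,0],[-8,31.5,0],[-8,31.5,0],[-8,31.5,0],[-8,31.5,0],[-8,31.5,0],[-8,32,0],[-7.5,32.5,0]], "yaw": [0,0,0,0,0,0,0,0]}}

```text
t: 17.7
ee_pos: [512.1, 301.6, 121.9]
orientation: [3.134, -0.204, -0.003]
ft_force: [0.4, -0.7, -5.2]
width: 39.5
grasp_force: 30.0
```

{"fn": "play_rows", "kwargs": {"dp": [[0,0,0],[0,0,0],[0,0,0],[0,0,0],[0,0,0]], "yaw": [0,0,0,0,0]}}

```text
t: 18.12
ee_pos: [513.8, 299.3, 122.7]
orientation: [3.134, -0.207, -0.001]
ft_force: [0.8, -0.4, -4.3]
width: 39.9
grasp_force: 30.0
```

```bash
python3 s.py
```

```text
t 18.12 p [513.8 299.3 122.7] yaxis deg -97.6 zax [-0.001 -0.001 -1.   ] q [ 0.51  0.51  1.76 -0.    0.87  2.21] w 39.9 F [ 0.8 -0.4 -4.3] 29.958809316158295
```

{"fn": "play_rows", "kwargs": {"dp": [[0.3,1.5,-35],[0,0,-35],[0,0,-18],[0,0,-6],[0,0,-3],[0,0,-1.5],[0,0,0],[0,0,0]], "yaw": [0,0,0,0,0,0,0,0]}}

```text
t: 18.78
ee_pos: [515.1, 302.5, 26.0]
orientation: [-3.134, 0.205, -0.003]
ft_force: [0.3, -0.1, -5.5]
width: 40.0
grasp_force: 30.0
```

{"fn": "play_rows", "kwargs": {"dp": [[0,0,-1],[0,0,0],[0,0,0]], "yaw": [0,0,0]}}

```text
t: 19.03
ee_pos: [514.3, 302.3, 24.2]
orientation: [-3.134, 0.204, -0.001]
ft_force: [-0.2, 0.5, -4.9]
width: 39.9
grasp_force: 30.0
```

{"fn": "play_rows", "kwargs": {"dp": [[0,-0.5,-1.2],[0,0,0],[0,0,0]], "yaw": [0,0,0]}}

```text
t: 19.28
ee_pos: [514.0, 301.6, 22.4]
orientation: [3.135, -0.204, -0.0]
ft_force: [-0.2, -0.7, -4.7]
width: 39.9
grasp_force: 30.0
```

{"fn": "play_rows", "kwargs": {"dp": [[0,0,-0.7],[0,0,0],[0,0,0]], "yaw": [0,0,0]}}

```text
t: 19.53
ee_pos: [514.0, 301.6, 22.4]
orientation: [3.135, -0.204, -0.0]
ft_force: [-3.7, -1.8, 5.5]
width: 39.6
grasp_force: 30.0
```

{"fn": "play_rows", "kwargs": {"dp": [[0,0,0],[0,0,0],[0,0,0],[0,0,0],[0,0,0],[0,0,15],[0,0,35],[0,0,41]], "yaw": [0,0,0,0,0,0,0,0], "gripper": 0.2}}

```text
t: 20.2
ee_pos: [512.3, 300.6, 111.3]
orientation: [3.132, -0.204, -0.007]
ft_force: [0.5, 0.4, 0.3]
width: 70.4
grasp_force: 0.0
```

{"fn": "play_rows", "kwargs": {"dp": [[5,-35,0],[5,-35,0],[5,-35,0],[5,-35,0],[5,-35,0],[5,-35,0],[5,-35,0],[5,-35,0]], "yaw": [0,0,0,0,-5,-5.4,0,0]}}

```text
t: 20.87
ee_pos: [554.1, 19.9, 112.8]
orientation: [-3.103, 0.488, -0.0]
ft_force: [-0.1, -0.5, -0.4]
width: 70.1
grasp_force: 0.0
```

{"fn": "play_rows", "kwargs": {"dp": [[5,-35,0],[5,-35,0],[5,-35,0],[5,-35,0],[5,-35,0],[5,-35,0],[5,-35,0],[5,-35,0]], "yaw": [0,0,0,0,0,0,0,0]}}

```text
t: 21.53
ee_pos: [594.0, -260.2, 112.6]
orientation: [-3.103, 0.488, -0.0]
ft_force: [0.6, 0.1, 0.5]
width: 70.5
grasp_force: 0.0
```

{"fn": "play_rows", "kwargs": {"dp": [[7,-35,0],[6,-35,0],[0,-8,0],[0,0,0],[0,0,0],[0,0,0]], "yaw": [0,0,0,0,0,0]}}

```text
t: 22.03
ee_pos: [606.6, -334.7, 112.3]
orientation: [-3.103, 0.486, 0.002]
ft_force: [-0.2, 0.2, -0.4]
width: 70.6
grasp_force: 0.0
```

Run:
```python
from m import *
p=meas("scene",{"vb":(514,301,54),"strap_center":(607,-337,25)},{}); save(p,"scene5.png")
import s
```

```text
== scene
vb ztop 56.2 313 mean [514.1 304. ] rect [513.8 303.8] [39.9 60.8] -8.1
strap_center ztop 27.3 377 mean [ 609.2 -336.2] rect [ 606.2 -335.6] [ 28.9 100.8] -19.2
t 22.08 p [ 606.7 -334.5  112.5] yaxis deg -107.8 zax [-0.001  0.001 -1.   ] q [-0.52  0.65  1.53  0.    0.97  1.36] w 70.4 F [-0.3 -0.2 -0.2] 0.0
```

View pics/scene5.png

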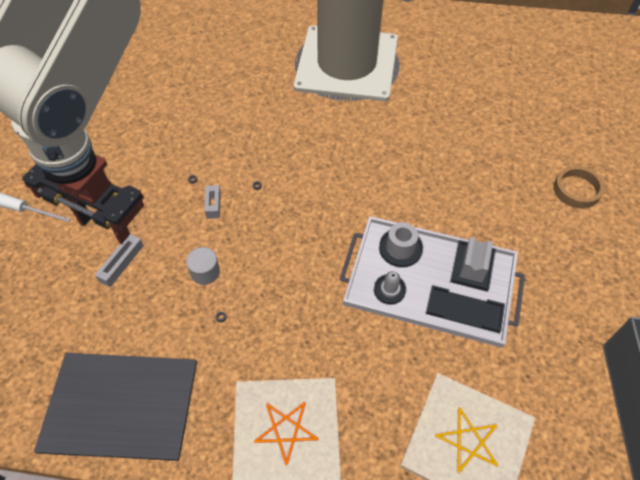

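{"fn": "play_rows", "kwargs": {"dp": [[0.6,-2,-35],[0,0,-35],[0,0,-25],[0,0,-10],[0,0,-3.5],[0,0,0],[0,0,0]], "yaw": [0,0,0,0,0,0,0]}}

```text
t: 22.67
ee_pos: [608.8, -338.4, 5.8]
orientation: [3.103, -0.487, 0.003]
ft_force: [0.5, -0.3, -0.2]
width: 70.0
grasp_force: 0.0
```

{"fn": "play_rows", "kwargs": {"dp": [[0,0,0],[0,0,0],[0,0,0],[0,0,0],[0,0,0],[0,0,0],[0,0,0],[0,0,0]], "yaw": [0,0,0,0,0,0,0,0], "gripper": 1}}

```text
t: 23.33
ee_pos: [607.6, -338.4, 4.2]
orientation: [3.103, -0.488, -0.0]
ft_force: [-0.2, -0.0, 1.0]
width: 25.6
grasp_force: 30.0
```

{"fn": "play_rows", "kwargs": {"dp": [[0,0,0],[0,0,0],[0,0,0],[0,0,0]], "yaw": [0,0,0,0]}}

```text
t: 23.67
ee_pos: [607.6, -338.4, 4.2]
orientation: [3.103, -0.488, -0.0]
ft_force: [0.0, -0.7, 2.1]
width: 25.9
grasp_force: 30.0
```

{"fn": "play_rows", "kwargs": {"dp": [[0,0,15],[0,0,30],[0,0,35],[0,0,30],[0,34,0],[0,34,0],[0,35,0],[0,35,0]], "yaw": [0,0,0,0,5,6,6,6]}}

```text
t: 24.33
ee_pos: [607.2, -199.1, 115.1]
orientation: [-3.138, -0.147, -0.001]
ft_force: [1.3, -0.1, -3.3]
width: 25.4
grasp_force: 30.0
```

{"fn": "play_rows", "kwargs": {"dp": [[0,35,0],[0,35,0],[0,35,0],[0,35,0],[0,35,0],[0,35,0],[0,35,0],[0,35,0]], "yaw": [6,6,6,6,6,6,6,6]}}

```text
t: 25.0
ee_pos: [607.2, 81.4, 114.9]
orientation: [-2.806, -1.412, -0.0]
ft_force: [0.6, 0.4, -3.4]
width: 25.7
grasp_force: 30.0
```

{"fn": "play_rows", "kwargs": {"dp": [[0,35,0],[-0.5,35,0],[-0.5,35,0],[-0.5,35,0],[-0.5,35,0],[0,35,0],[0,0,0],[0,0,0]], "yaw": [6,6,6,6,5.2,0,0,0]}}

```text
t: 25.67
ee_pos: [605.0, 291.6, 114.6]
orientation: [-2.362, -2.072, -0.0]
ft_force: [-0.1, -0.1, -2.8]
width: 25.9
grasp_force: 30.0
```

{"fn": "play_rows", "kwargs": {"dp": [[0,0,0],[0,0,0],[0,0,0]], "yaw": [0,0,0]}}

```text
t: 25.92
ee_pos: [605.6, 288.2, 114.3]
orientation: [-2.367, -2.066, 0.001]
ft_force: [-0.3, 0.6, -2.5]
width: 26.3
grasp_force: 30.0
```

```bash
python3 s.py
```

```text
t 25.92 p [605.6 288.2 114.3] yaxis deg -7.8 zax [-0.001 -0.    -1.   ] q [ 0.43  0.61  1.59 -0.    0.94  0.56] w 26.3 F [-0.3  0.6 -2.5] 29.995375871658325
```

{"fn": "play_rows", "kwargs": {"dp": [[0,1.5,-35],[0,0,-35],[0,0,-15],[0,0,-8],[0,0,-3],[0,0,-2],[0,0,0],[0,0,0]], "yaw": [0,0,0,0,0,0,0,0]}}

```text
t: 26.58
ee_pos: [606.7, 291.5, 17.7]
orientation: [2.365, 2.067, 0.004]
ft_force: [0.8, -0.4, -2.6]
width: 25.9
grasp_force: 30.0
```

{"fn": "play_rows", "kwargs": {"dp": [[0,0,-1.5],[0,0,0],[0,0,0]], "yaw": [0,0,0]}}

```text
t: 26.83
ee_pos: [605.9, 291.3, 15.3]
orientation: [2.365, 2.068, 0.001]
ft_force: [0.6, -0.1, -3.0]
width: 25.7
grasp_force: 30.0
```

{"fn": "play_rows", "kwargs": {"dp": [[0,-0.5,-1.2],[0,0,0],[0,0,0]], "yaw": [0,0,0]}}

```text
t: 27.08
ee_pos: [605.5, 290.6, 13.4]
orientation: [-2.365, -2.068, 0.0]
ft_force: [0.0, 0.1, -2.9]
width: 25.8
grasp_force: 30.0
```

{"fn": "play_rows", "kwargs": {"dp": [[0,0,-0.8],[0,0,0],[0,0,0]], "yaw": [0,0,0]}}

```text
t: 27.33
ee_pos: [605.7, 290.6, 13.2]
orientation: [-2.365, -2.068, -0.0]
ft_force: [-1.4, -0.5, 4.1]
width: 25.7
grasp_force: 30.0
```

Contact at the expected height; open only partly (44 mm), lift straight up, then retreat.

{"fn": "play_rows", "kwargs": {"dp": [[0,0,0],[0,0,0],[0,0,0],[0,0,0],[0,0,0],[0,0,0],[0,0,10],[0,0,20]], "yaw": [0,0,0,0,0,0,0,0], "gripper": 0.5}}

```text
t: 28.0
ee_pos: [603.9, 289.8, 41.0]
orientation: [-2.364, -2.067, 0.007]
ft_force: [-0.6, 0.7, 0.4]
width: 43.7
grasp_force: 0.0
```

{"fn": "play_rows", "kwargs": {"dp": [[0,0,35],[0,0,35],[0,0,35],[0,0,35],[0,-25,20],[0,-35,0],[0,-35,0],[0,-35,0]], "yaw": [0,0,0,0,0,0,0,0]}}

```text
t: 28.67
ee_pos: [605.6, 159.7, 204.4]
orientation: [2.363, 2.069, 0.003]
ft_force: [-0.3, -0.6, -0.6]
width: 44.0
grasp_force: 0.0
```

{"fn": "play_rows", "kwargs": {"dp": [[-5,-35,0],[-5,-35,0],[-5,-35,0],[-5,-35,0],[-5,-35,0],[-5,-35,0],[-5,-35,0],[0,0,0]], "yaw": [0,0,0,0,0,0,0,0]}}

```text
t: 29.33
ee_pos: [569.8, -89.3, 203.6]
orientation: [2.368, 2.062, -0.001]
ft_force: [0.1, 0.4, -0.8]
width: 43.7
grasp_force: 0.0
```

{"fn": "play_rows", "kwargs": {"dp": [[-5,-35,0],[-5,-35,0],[-5,-35,0],[-5,-35,0],[-5,-35,0],[0,0,0],[0,0,0],[0,0,0]], "yaw": [0,0,0,0,0,0,0,0]}}

```text
t: 30.0
ee_pos: [545.6, -258.7, 202.9]
orientation: [-2.365, -2.067, -0.0]
ft_force: [-0.7, 0.7, -0.6]
width: 43.7
grasp_force: 0.0
```

Run:
```python
from m import *
O={"bush":(495,168,54),"vb":(514,302,54),"strap":(605.5,290,34)}
S={k:G[k] for k in("slug_center","short_strap_center")}
for c in("top","scene"):
  p=meas(c,O,{},52); meas(c,S,{})
  a=np.array(p["pixels"])[:,:,::-1]; cr=a[180:305,125:295] if c=="top" else a[205:350,335:530]
  cv2.imwrite(f"pics/{c}6.png",cv2.resize(cr,None,fx=4,fy=4,interpolation=cv2.INTER_CUBIC))
```

```text
== top
bush ztop 56.7 336 mean [495.  166.3] rect [495.2 167.5] [51.1 51.1] -89.9
vb ztop 56.2 329 mean [514.7 301. ] rect [514.4 301.1] [41.6 59.9] -7.6
strap ztop 36.4 386 mean [606.  288.8] rect [606.2 288.9] [ 26.5 100.9] 82.0
== top
slug_center ztop 48.2 412 mean [ 601.1 -181.3] rect [ 601.1 -181.8] [51.5 51.6] 27.0
short_strap_center ztop 28.2 254 mean [ 452.5 -204.4] rect [ 451.8 -204.9] [26.2 61.8] 12.6
== scene
bush ztop 56.3 320 mean [496.1 168.7] rect [495.2 168.6] [52.2 53.2] -34.1
vb ztop 56.2 318 mean [514.1 304. ] rect [513.2 303.9] [39.7 61.8] -8.0
strap ztop 36.5 496 mean [605.3 292.3] rect [605.4 290.6] [ 29.3 100. ] 82.5
== scene
slug_center ztop 47.7 420 mean [ 599.9 -178.8] rect [ 598.8 -178.7] [51.2 51.7] 19.3
short_strap_center ztop 27.3 208 mean [ 450.8 -202. ] rect [ 450.7 -202.2] [25.8 64.5] 14.2
```

View pics/top6.png

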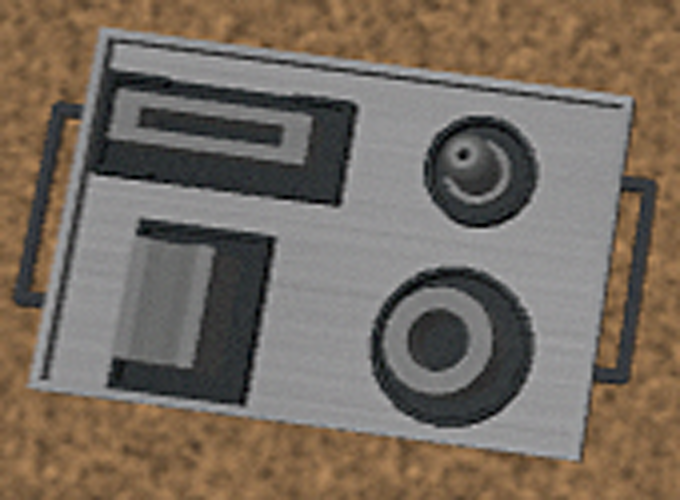

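View pics/scene6.png

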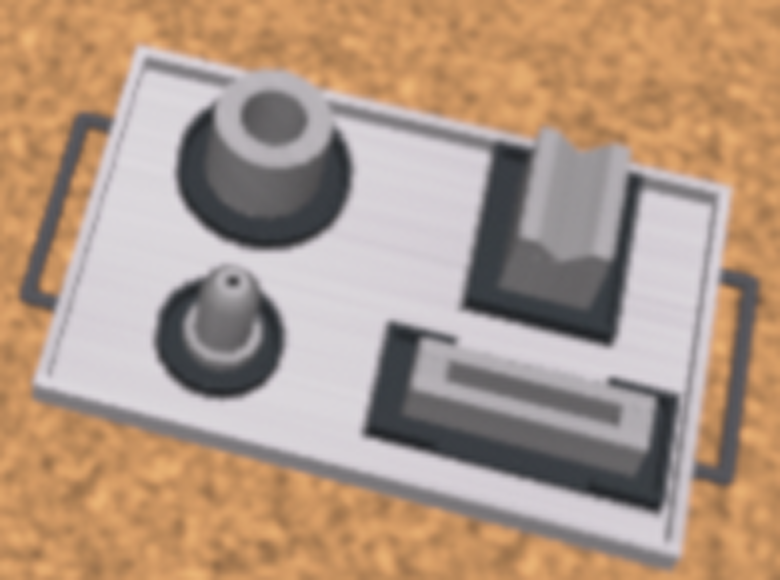

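All four parts sit in their nests, 9 mm higher than they stood on the table, as they should. In the top crop the clamp is at (210,130), the nozzle at (475,165), the V-block at (165,300) and the bushing at (440,340). The slug and the short clamp haven't moved.

```bash
python3 -c "
from h import *
print(ticket.close_job())"
```

```text
the job is handed in; nothing more can be done
None
```

The job is handed in at about 30 s of the 109 s: the bushing, nozzle, V-block and long clamp went in that order and are in their nests, upright, with the slug and short clamp left in place (the first nozzle grasp closed too late and was repeated, without moving the nozzle).

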